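Bring the sachet caddy round to the front and open it

ROBOT

A 7-joint arm with a two-finger parallel gripper is mounted at the origin on the work surface. World frame = base frame: x ahead of the robot, y to its left, z up, the work surface at z = 0. Lengths are in m, angles in degrees, forces in N, time in s.
With the tool pointing down it reaches from about 0.35 to 0.9 m from the base axis. Payload 19.9 kg.
Tool frame: the origin (TCP) lies midway between the tips of the shut fingers; the grasp point (between the pads) lies 19 mm behind it; x points along the fingers, y is the direction in which the jaws open and shut, and the axes are right-handed (so a half turn about x gives the same grasp; the last joint's range is limited). The gripper opens to 94 mm and grips with 3 to 60 N. Pads are 16 mm wide; open, the fingers measure 119 mm over their backs; the gripper's body (75 mm by 177 mm) begins 78 mm behind the grasp point.
Start: joints at [74.628, 23.915, -0.59, 92.452, 0.269, 63.638, -3.037], TCP at [0.141, -0.609, 0.205] pointing down, gripper open.
Joint ranges: [-161.28, 161.28], [-22.2, 115.67], [-73.04, 71.86], [3.21, 147.25], [-68.34, 248.33], [10.77, 114.83], [-161.83, 161.83]. Speed limits (degrees/s): [108.29, 108.29, 136.94, 136.94, 172.46, 172.46, 172.46].

INTERFACE

Orientations are given as a 3x3 rotation matrix whose columns are the frame's x, y, z axes.
In Python, from workcell import bot, hand, kin, telemetry, cams gives the robot as it stands. The module is installed in compiled form; this text tells all that it offers. Calls block until the motion is done:
- bot.reach(position, orientation): joint-space move of the TCP to a pose.
- bot.line_to(position, ori=None, max_speed=0.15, max_force=None): straight line of the TCP; ori=None keeps the orientation; max_speed is the mean speed in m/s. With max_force (N) it stops when the force on the tool has changed by that much, and returns True; else False.
- bot.movej(angles): joint-space move.
- hand.open_gripper() and hand.gripper_close(effort=None): open the fingers fully, or close them until they stop; effort is the grip in N (None keeps the last).
- bot.pause(seconds).
- kin.ik(position, orientation): joint angles nearest the present ones, or None.
- telemetry.observe(): the state.
- cams.capture(name): name is "scene" or "side" or "wrist"; returns a dict with "frame" (384x512x3 uint8, blue, green, red), "z_map" (384x512 float32, m along the optical axis (not along the pixel's ray), 0 where there is no reading), "camera_matrix" (3x3 intrinsics, pixels), "world_to_cam" (4x4, takes a point from world to camera coordinates). Camera axes: x right, y down, z forward; pixel columns grow to the right and rows downward; lengths in m; the calibration is good to about 2 mm. A picture is of the moment at which its call begins.
A pose or a line that the arm cannot do raises bot.MotionError and nothing moves.
- bot.hand_in(): hands the job in, once; it reports no verdict.
Trained networks look in a picture, given as the dict that the camera call returned (one of the last four; its "shot" number tells which), for a name from the list of things; names that differ only in an ending like _2 or _b are one class to them, and where a whole thing is asked for, a point or a joint stands for the part that bears it (a point fixed in the world has none). Each returns a list of dicts, best first, with "score" (0 to 1); they miss things now and then, are a little off and sometimes report something else, mostly with a low value. They report only what shows in the picture. A call takes as long as a camera call. They do not tell look-alikes from the thing itself.
- cams.spot_in(picture, thing): "extent" ([left, top, right, bottom] in pixels, round what is visible of it).
- cams.pinpoint(picture, thing): "location" ([column, row] in pixels: a listed point, or the origin of a listed thing).
The state is a dict: "time_s": time; "joint_positions": joint angles; "dq": joint speeds; "joint_torque": joint torques, N m; "eef_pos": TCP position; "orientation": TCP orientation; "ft_force": force on the tool from outside, world axes, zero at the start; "ft_torque": the same for the moment, N m; "finger_gap": finger opening in m.
Only numpy, scipy, OpenCV 4.12 (cv2) and the standard library are available. Lean on these libraries where they do the work, as an engineer would, in place of code of your own. Each camera call takes 0.05 s, during which the arm holds its last target. There are 200 camera calls.

TASK

Push the turntable gently round by its rim until the front of the sachet caddy, the side with the sliding door, squarely faces the robot's side of the table. Then push the caddy's door by its pull until it is fully open. Push only, do not take hold of anything: do not touch the pitcher and the glass dish, which ride round upright on the turntable, do not push on the caddy or its door to turn the turntable, and leave the press and the spoon where they are.

Things in the scene. Friction and masses are not known exactly. Their poses are not given: they have to be found in the camera images.
- turntable_base: Fixed round foot of the turntable, 244 mm across, standing on the table. Its origin lies on the turning axis at table height. Its axes stay parallel to the world's: its -x side is the front, the robot's side of the table. It does not turn.
- turntable: Flat wooden disc, 350 mm diameter, 20 mm thick, that turns on the foot without any stop. Origin on the axis, at its underside, 24 mm above the table; only air under its outer 50 mm. Its -x axis points to the caddy's front, so its yaw is 0 when that faces front. It turns stiffly, about 2 N at the rim, and stops when no longer pushed. A fingertip moved along the rim in a scoop carries it round.
- scoop (a point): One of six like rounded finger scoops cut right through the rim, 60 degrees apart: 56 mm wide at the rim, narrowing in a round to a floor 27 mm in from the rim (148 mm from the axis). The point lies in the middle of the mouth, 175 mm from the axis, level with the disc's top, 30 degrees from the middle of the caddy's front on the caddy's +y side; it turns with the disc.
- caddy_front (a point): Point in the middle of the caddy's front, 86 mm from the turning axis and 32 mm above the disc's top (76 mm above the table); it turns with the disc. Its own -x axis points straight out of the caddy's front.
- caddy: White plastic sachet box, fixed on the turntable, 56 mm deep, 100 mm wide, 64 mm high, its top 108 mm above the table, its two door tracks stand 6 mm out from its front. Origin at the centre of its underside. Its front looks along its own -x, away from the turning axis, and stands 86 mm from that axis; its doorway is the half of the front on its own -y side, the other half is closed.
- caddy_door (a joint): Opening of the caddy's flat grey sliding door, in m: 0 shut, 0.044 fully open against its stop; it starts about half open. Grows as the door slides along the caddy's own +y, which is world +y when the caddy faces front. It slides with about 0.6 N and stays where it is left; the stop yields to nothing, so pushing on against it turns the whole turntable.
- door_pull: Upright straight pull on the caddy's door, a ridge 6 mm thick, 42 mm high and standing 16 mm out from the door's face. Origin at the centre of the ridge, 98 mm out from the turning axis (so its root is 8 mm nearer the axis, its outer edge 8 mm farther) and 76 mm above the table. Moves with the door; its x axis is the caddy's. Nothing stands in front of the door on either side of it.
- pitcher: White ceramic pitcher, 125 mm high, 78 mm across its belly, standing loose behind the caddy on the turntable, either on the left or the right; its handle reaches 70 mm from its middle along its own +x. Origin at the centre of its underside.
- glass_dish: Empty square glass dish, 80 by 80 mm, 34 mm high, loose on the turntable behind the caddy, on the side that the pitcher does not take. Origin at the centre of its underside.
- press: Orange enamel lever citrus press on the table right of the turntable, base 200 by 150 mm, about 290 mm high without its lever. Origin at the centre of its underside. Leave it alone.
- press_grip (a point): Outer end of the press's hinged black-gripped lever, raised, about 0.39 m above the table. Leave it alone.
- straining_spoon: Stainless straining spoon, 245 mm long, lying on the table left of the turntable, handle along its own -x. Origin near its middle at table height. Leave it alone.
Mind the look-alikes: they are no part of the job. Of the things that look like the glass_dish, the middle-sized one is meant.

How it is judged:
By the outcome, as a careful person would: the job done as asked, in the order asked, and still so for the second after the job is handed in, with the robot touching nothing.
It also fails if it takes over 61 s, if anything falls off the work surface, if the arm or the gripper's body presses on something with over 40 N, if the wrist force passes 120 N, or if a joint passes its speed limit or range.

## Working session

There is one attempt and no reset: what is moved stays moved. The work goes in short steps, each a Python script; the robot and the scene stay as the last script left them, time stands still between calls to the robot, and variables do not carry over. Pictures are saved under pics/ and viewed, about 8 in all and at most 12, crops included, and the job is handed in when it is done.

```bash
mkdir -p pics; cat > h.py <<'E'
import numpy as np, cv2
from workcell import bot, hand, kin, telemetry, cams
def pix2w(c,px,z=None,depth=None):
    K=c["camera_matrix"];T=np.linalg.inv(c["world_to_cam"])
    r=np.linalg.inv(K)@[px[0],px[1],1.]
    o=T[:3,3];d=T[:3,:3]@r
    if z is not None: return o+d*(z-o[2])/d[2]
    return o+d*depth
def cloud(c):
    K=c["camera_matrix"];T=np.linalg.inv(c["world_to_cam"]);Z=c["z_map"]
    v,u=np.mgrid[:Z.shape[0],:Z.shape[1]]
    p=np.stack([(u-K[0,2])/K[0,0]*Z,(v-K[1,2])/K[1,1]*Z,Z],-1)
    w=p@T[:3,:3].T+T[:3,3]; w[Z<=0]=np.nan
    return w
E
python3 - <<'E'
from h import *
ims=[]
for n in ("scene","side"):
    c=cams.capture(n); ims.append(c["frame"]); T=np.linalg.inv(c["world_to_cam"]); print(n,T[:3,3].round(3),T[:3,2].round(2))
    W=cloud(c)
    for t,z in (("turntable_base",0),("turntable",.024),("scoop",.044),("caddy_front",.076),("caddy",.044),("door_pull",.076),("pitcher",.044),("glass_dish",.044),("press",0),("straining_spoon",0),("press_grip",.39)):
        for r in cams.pinpoint(c,t)[:4 if t in("scoop","glass_dish") else 2]:
            l=r["location"]; print(t,round(r["score"],2),np.round(l,0),pix2w(c,l,z).round(3))
    cv2.imwrite(f"pics/{n}0.png",cv2.resize(c["frame"],(800,600)))
print(telemetry.observe()["time_s"])
E
```

```text
scene [1.123 0.878 1.332] [-0.35 -0.59 -0.73]
turntable_base 0.36 [241. 221.] [ 0.629 -0.082 -0.   ]
turntable 0.71 [259. 234.] [0.61  0.02  0.024]
scoop 0.57 [224. 258.] [0.774 0.065 0.044]
caddy_front 0.84 [258. 241.] [0.649 0.079 0.076]
caddy 0.77 [258. 240.] [0.636 0.055 0.044]
door_pull 0.43 [196. 165.] [ 0.678 -0.367  0.076]
pitcher 0.67 [243. 219.] [ 0.637 -0.052  0.044]
glass_dish 0.85 [259. 157.] [ 0.418 -0.317  0.044]
glass_dish 0.62 [276. 319.] [0.737 0.345 0.044]
glass_dish 0.61 [276. 222.] [0.539 0.018 0.044]
press 0.63 [199. 162.] [ 0.636 -0.452  0.   ]
straining_spoon 0.63 [344. 310.] [0.517 0.409 0.   ]
press_grip 0.69 [241.  77.] [ 0.449 -0.406  0.39 ]
press_grip 0.26 [252. 242.] [0.783 0.273 0.39 ]
side [0.223 1.124 1.339] [ 0.21 -0.7  -0.68]
turntable 0.95 [249. 231.] [0.606 0.011 0.024]
scoop 0.8 [201. 232.] [0.76  0.083 0.044]
scoop 0.44 [317.  88.] [ 0.57  -0.983  0.044]
caddy_front 0.81 [232. 232.] [0.644 0.077 0.076]
caddy 0.69 [236. 236.] [0.635 0.063 0.044]
caddy 0.27 [240. 337.] [0.498 0.43  0.044]
door_pull 0.62 [228. 235.] [0.654 0.094 0.076]
pitcher 0.86 [244. 215.] [ 0.644 -0.045  0.044]
pitcher 0.62 [235. 234.] [0.642 0.057 0.044]
glass_dish 0.93 [326. 180.] [ 0.389 -0.319  0.044]
glass_dish 0.72 [182. 298.] [0.713 0.354 0.044]
glass_dish 0.7 [263. 234.] [0.547 0.024 0.044]
press 0.95 [279. 157.] [ 0.62 -0.46  0.  ]
straining_spoon 0.79 [238. 339.] [0.51  0.413 0.   ]
press_grip 0.72 [320.  91.] [ 0.462 -0.403  0.39 ]
1.2
```

View pics/scene0.png

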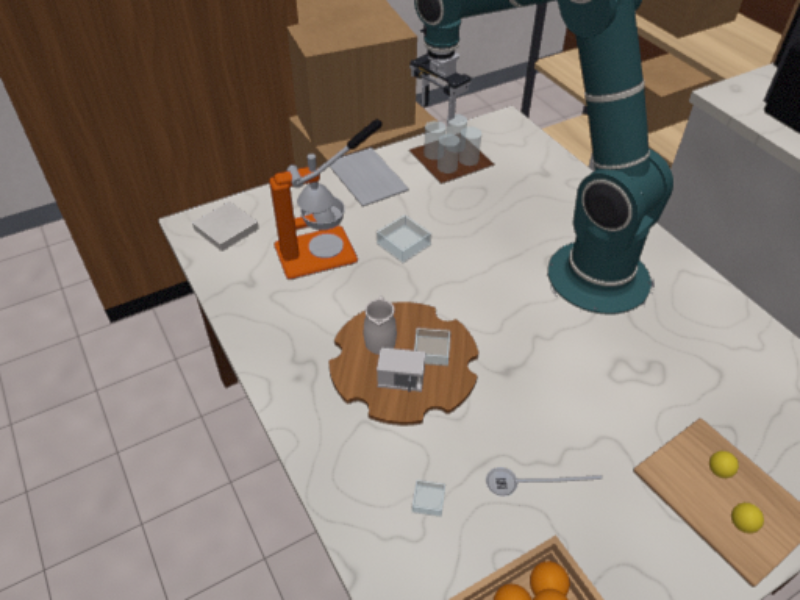

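View pics/side0.png

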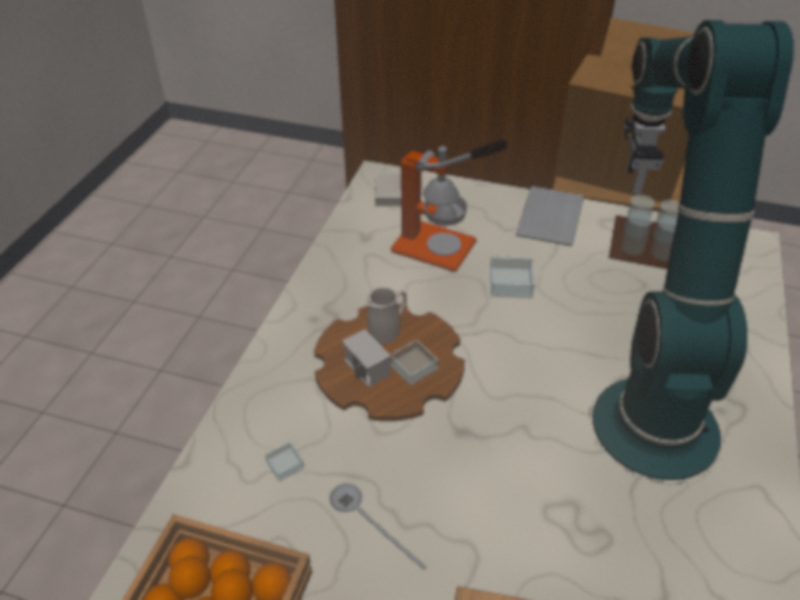

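The pictures show the turntable at about (400,360) in the scene view and (390,360) in the side view. The caddy's front faces away from the robot and a little to the left; the pitcher and dish sit behind it. There are three dishes (scene 800-px picture): (404,240) large on the table, (432,345) on the turntable, and (430,498) small on the table. The middle-sized one on the turntable is meant. Next I'll fit the disc and caddy geometry from depth.

```bash
cat >> h.py <<'E'
from scipy.optimize import least_squares
def disc(c0=(0.608,0.015),names=("scene","side"),c_fix=None,verbose=True):
    out=[]
    for n in names:
        c=cams.capture(n); W=cloud(c); P=W.reshape(-1,3)
        P=P[np.isfinite(P[:,0])]
        d=np.hypot(P[:,0]-c0[0],P[:,1]-c0[1])
        D=P[(d<.2)&(abs(P[:,2]-.044)<.006)]
        top=P[(d<.15)&(abs(P[:,2]-.108)<.005)]
        out.append((D,top,c))
    return out
def rim(D,ctr):
    v=D[:,:2]-ctr; a=np.degrees(np.arctan2(v[:,1],v[:,0]))%360; r=np.hypot(*v.T)
    b=np.arange(0,360,3); m=np.array([r[(a>=x)&(a<x+3)].max(initial=0) for x in b]); return b+1.5,m
E
python3 - <<'E'
from h import *
for D,top,c in disc():
    ctr=np.array([.608,.015])
    for _ in range(6):
        a,m=rim(D,ctr); k=(m>.165)&(m<.19)
        pts=ctr+np.c_[np.cos(np.radians(a)),np.sin(np.radians(a))]*m[:,None]; pts=pts[k]
        s=least_squares(lambda q:np.hypot(pts[:,0]-q[0],pts[:,1]-q[1])-q[2],[*ctr,.175],loss="soft_l1",f_scale=.002).x; ctr=s[:2]
    a,m=rim(D,ctr); g=lambda t:sum(np.interp((t+60*k)%360,a,m) for k in range(6))
    ph=np.arange(0,60,.5)
    w=[sum(g(p+o) for o in(-6,-3,0,3,6)) for p in ph]
    print("ctr,r",s.round(4),"z",np.median(D[:,2]).round(4),"scoop mod60",ph[int(np.argmin(w))],"n",len(D))
    rect=cv2.minAreaRect(top[:,:2].astype(np.float32)*1000); print("top rect",rect,len(top),np.median(top[:,2]))
    print((m*1000).astype(int).tolist())
E
```

```text
ctr,r [0.6093 0.0118 0.1737] z 0.0437 scoop mod60 25.5 n 3790
top rect ((633.7813110351562, 12.90179443359375), (191.2607421875, 112.44271850585938), 76.84198760986328) 476 0.10784612570479868
[173, 173, 173, 173, 174, 158, 150, 145, 149, 149, 170, 175, 175, 172, 174, 176, 172, 174, 174, 174, 172, 175, 174, 174, 172, 156, 150, 145, 147, 150, 160, 172, 173, 174, 167, 175, 174, 172, 174, 173, 174, 173, 174, 170, 173, 160, 152, 147, 147, 151, 170, 174, 172, 174, 172, 172, 171, 172, 170, 174, 173, 175, 172, 176, 176, 164, 153, 144, 149, 146, 164, 168, 178, 175, 172, 179, 173, 170, 176, 172, 179, 174, 174, 172, 74, 59, 49, 54, 47, 39, 0, 176, 173, 176, 174, 173, 173, 172, 173, 174, 174, 172, 171, 172, 171, 156, 150, 145, 147, 152, 163, 174, 174, 171, 173, 174, 172, 174, 174, 172]
ctr,r [0.6046 0.0128 0.1741] z 0.0435 scoop mod60 55.5 n 3445
top rect ((647.3556518554688, 5.751625061035156), (113.42391204833984, 215.5852508544922), 4.7131195068359375) 421 0.10712788858373368
[175, 176, 173, 175, 173, 161, 146, 146, 150, 154, 166, 172, 173, 173, 173, 171, 173, 173, 172, 173, 172, 175, 175, 173, 174, 158, 146, 147, 146, 151, 159, 174, 176, 174, 176, 175, 173, 174, 176, 175, 173, 177, 175, 176, 175, 153, 149, 148, 148, 149, 165, 173, 170, 176, 173, 174, 174, 170, 173, 172, 173, 174, 173, 172, 172, 161, 151, 148, 146, 151, 166, 172, 172, 172, 174, 175, 175, 173, 174, 175, 175, 175, 177, 177, 175, 162, 153, 144, 152, 156, 160, 173, 170, 175, 49, 38, 0, 43, 32, 42, 29, 175, 174, 174, 166, 156, 149, 147, 151, 164, 173, 173, 173, 176, 175, 175, 171, 173, 173, 174]
```

```bash
cat >> h.py <<'E'
C=np.array([.607,.0123])
def pose(th,r,z,s=1):
    t=np.radians(th); y=s*np.array([-np.sin(t),np.cos(t),0]); x=np.array([0,0,-1.]); 
    return np.array([C[0]+r*np.cos(t),C[1]+r*np.sin(t),z]), np.c_[x,y,np.cross(x,y)]
E
python3 - <<'E'
from h import *
o=telemetry.observe(); print(o["orientation"].round(2).tolist() if hasattr(o["orientation"],'tolist') else o["orientation"], o["finger_gap"])
R=np.array(o["orientation"])
for p in ([.1,-.42,.32],): print("in",kin.ik(p,R))
for s in (1,-1):
    for th in (83.5,100,120,150,180,213):
        q=kin.ik(*pose(th,.162,.032,s)); print(s,th,None if q is None else np.round(q,0))
    print("up",kin.ik(*pose(83.5,.215,.25,s)))
E
```

```text
[[-0.0, 0.22, -0.97], [0.0, -0.97, -0.22], [-1.0, -0.0, 0.0]] 0.09359356069360293
in [ 7.39607843e+01 -2.09480483e+00 -1.39637467e+00  1.09035192e+02
 -5.10893949e-02  7.30646092e+01 -4.42818809e+00]
1 83.5 [ 22.  55. -62.  94.  53.  65. 118.]
1 100 [ 23.  52. -62. 101.  52.  62. 132.]
1 120 [ -58.   41.   51.  112.  -43.   49. -133.]
1 150 [  12.   27.  -32.  120.   23.   39. -156.]
1 180 [  24.   25.  -34.  124.   23.   37. -117.]
1 213 [ 28.  26. -26. 120.  18.  38. -68.]
up [ 15.69946466  39.8989319  -62.23121669  80.85774487  35.18858034
  80.02854558 126.70160351]
-1 83.5 [ 15.  48. -49.  94.  41.  58. -55.]
-1 100 [ 18.  46. -53. 101.  44.  56. -43.]
-1 120 [ 24.  44. -58. 109.  47.  54. -27.]
-1 150 [ 33.  38. -59. 119.  45.  49.   6.]
-1 180 [ 44.  35. -60. 123.  44.  46.  46.]
-1 213 [ 55.  40. -62. 119.  48.  51.  88.]
up [ 13.73984579  37.87358194 -57.80361507  80.92334475  32.00972216
  78.55144043 -51.25512347]
```

```bash
python3 - <<'E'
from h import *
o=telemetry.observe();R=np.array(o["orientation"])
hand.gripper_close(5)
bot.line_to([.141,-.609,.32],max_speed=.25)
bot.line_to([.1,-.42,.32],max_speed=.25)
q=list(telemetry.observe()["joint_positions"]); q[0]=-10; bot.movej(q)
p=telemetry.observe(); print(p["time_s"],np.round(p["eef_pos"],3),p["finger_gap"])
bot.reach(*pose(83.5,.215,.22,-1))
p,Rr=pose(83.5,.215,.033,-1); bot.line_to(p,max_speed=.2)
p,Rr=pose(83.5,.163,.033,-1); print("touch",bot.line_to(p,max_speed=.06,max_force=6))
o=telemetry.observe(); print(o["time_s"],np.round(o["eef_pos"],3),np.round(o["ft_force"],1),np.round(o["joint_positions"],0))
c=cams.capture("side"); cv2.imwrite("pics/s1.png",cv2.resize(c["frame"][120:330,150:430],(800,600)))
E
```

```text
6.3417 [0.429 0.056 0.32 ] 0.0005610374511535964
touch False
9.5333 [0.625 0.175 0.033] [-0.   0.1  0.3] [-13.  38.  -7.  95.   6.  47. -29.]
```

View pics/s1.png

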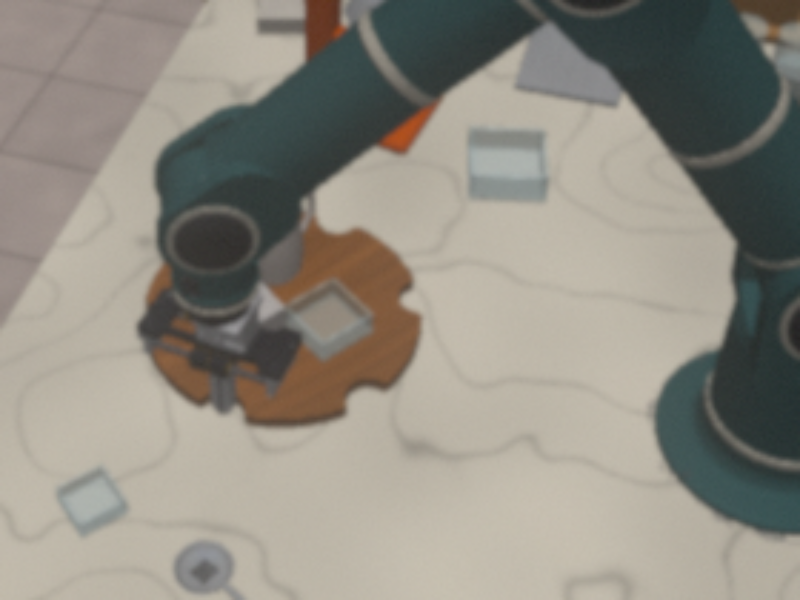

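The fingers sit in the scoop at about (222,405), clear of the caddy. Now I'll push round the arc, stopping short of the target to measure.

```bash
python3 - <<'E'
from h import *
for th in np.linspace(83.5,206,19)[1:]:
    p,R=pose(th,.163,.033,-1)
    hit=bot.line_to(p,R,max_speed=.08,max_force=15)
    o=telemetry.observe()
    if hit: print("HIT",th); break
print(th,o["time_s"],np.round(o["ft_force"],1),np.round(o["joint_positions"],0))
for D,top,c in disc(C):
    a,m=rim(D,C); print((m*1000).astype(int).tolist())
    for t in("caddy_front","scoop"): print(t,[(pix2w(c,r["location"],.076 if t[0]=='c' else .044).round(3),round(r["score"],2)) for r in cams.pinpoint(c,t)[:2]])
cv2.imwrite("pics/s2.png",cv2.resize(c["frame"][120:330,150:430],(800,600)))
E
```

```text
206.0 16.6333 [ 0.3  0.2 -1. ] [ 34.  27. -36. 121.  25.  39.  97.]
[177, 176, 177, 176, 177, 172, 154, 152, 152, 151, 156, 174, 176, 176, 174, 173, 176, 177, 174, 173, 176, 174, 174, 174, 172, 168, 152, 147, 146, 148, 153, 170, 173, 172, 171, 173, 171, 173, 172, 172, 171, 172, 171, 172, 170, 169, 153, 145, 145, 145, 160, 164, 169, 172, 171, 169, 169, 173, 170, 169, 171, 173, 173, 171, 171, 171, 159, 171, 152, 154, 151, 166, 176, 170, 177, 168, 177, 167, 178, 177, 178, 174, 176, 173, 172, 171, 158, 148, 148, 148, 161, 171, 176, 177, 174, 177, 175, 176, 175, 176, 176, 175, 175, 175, 173, 174, 156, 151, 148, 148, 162, 176, 176, 176, 175, 176, 176, 175, 174, 175]
caddy_front [(array([0.667, 0.088, 0.076]), 0.74), (array([0.515, 0.018, 0.076]), 0.68)]
scoop [(array([0.462, 0.126, 0.044]), 0.72)]
[171, 173, 170, 173, 171, 170, 154, 144, 144, 145, 150, 170, 171, 170, 173, 170, 172, 174, 174, 174, 171, 175, 175, 174, 174, 170, 171, 152, 150, 150, 151, 164, 175, 173, 177, 175, 174, 172, 174, 175, 176, 176, 173, 174, 177, 171, 159, 152, 149, 151, 159, 167, 175, 174, 176, 175, 175, 176, 177, 176, 175, 176, 175, 174, 174, 170, 157, 172, 155, 146, 149, 155, 157, 160, 163, 167, 167, 165, 171, 177, 176, 168, 180, 176, 176, 176, 159, 151, 150, 149, 154, 176, 176, 171, 175, 176, 175, 171, 174, 177, 170, 172, 175, 178, 173, 170, 149, 143, 147, 152, 158, 173, 170, 172, 172, 173, 170, 171, 169, 173]
caddy_front [(array([0.506, 0.009, 0.076]), 0.58), (array([0.492, 0.452, 0.076]), 0.48)]
scoop [(array([0.64 , 0.079, 0.044]), 0.69), (array([0.448, 0.125, 0.044]), 0.65)]
```

View pics/s2.png

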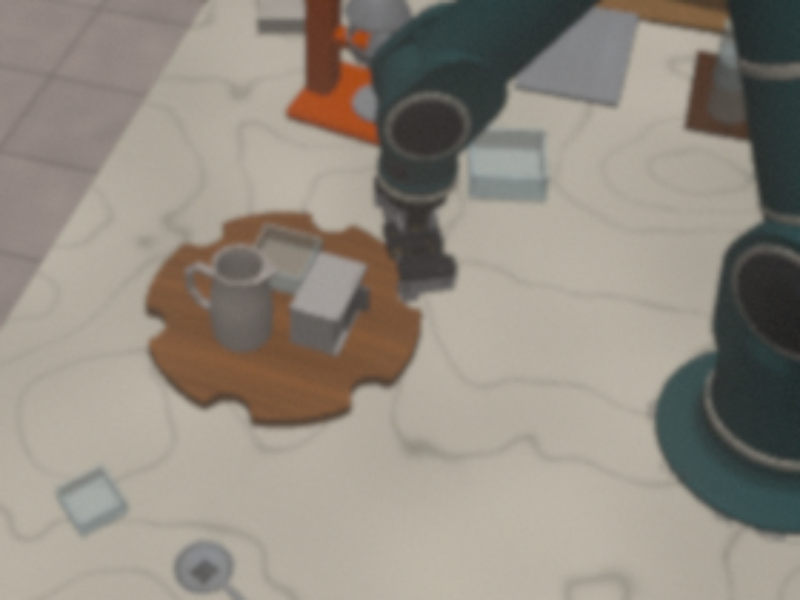

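```bash
cat >> h.py <<'E'
def yaw(names=("scene","side"),excl=(),capt=disc):
    res=[]
    for D,top,c in capt(C,names):
        Cc=C.copy()
        a,m=rim(D,Cc); pts=Cc+np.c_[np.cos(np.radians(a)),np.sin(np.radians(a))]*m[:,None]; pts=pts[(m>.167)&(m<.182)]
        Cc=least_squares(lambda q:np.hypot(pts[:,0]-q[0],pts[:,1]-q[1])-q[2],[*Cc,.175],loss="soft_l1",f_scale=.002).x[:2]
        a,m=rim(D,Cc); w=np.clip(.172-m,0,.028); per=[]
        for k in range(6):
            d=(a-(27+60*k)+180)%360-180; s=abs(d)<=24   # window +-24 deg
            ww=w[s]; per.append(27+(ww*d[s]).sum()/ww.sum() if .09<ww.sum()<.2 else np.nan)
        t=top[np.hypot(top[:,0]-(C[0]-.058),top[:,1]-C[1])<.062][:,:2]
        u=np.linalg.svd(t-t.mean(0))[2][0]; cad=np.degrees(np.arctan2(-u[0],u[1])); cad=(cad+90)%180-90
        res.append((Cc.round(4),np.round(per,1),"caddy yaw pca",round(cad,1),len(t)))
        print(*res[-1])
    return res
E
python3 - <<'E'
from h import *
yaw()
E
```

```text
[0.6092 0.0113] [25.1 25.1 25.2  nan 24.9 25.9] caddy yaw pca -4.9 352
[0.6051 0.0129] [26.  25.7 26.2 33.4 26.4 24.6] caddy yaw pca -4.9 359
```

```bash
python3 - <<'E'
from h import *
for th in (208.3,210.7):
    p,R=pose(th,.163,.033,-1); print(bot.line_to(p,R,max_speed=.04,max_force=15))
p,R=pose(208,.163,.033,-1); bot.line_to(p,R,max_speed=.05)
p,_=pose(208,.225,.033,-1); bot.line_to(p,max_speed=.15)
p[2]=.2; bot.line_to(p,max_speed=.25)
print(np.round(p,3)); bot.line_to([p[0],-.2,.25],max_speed=.25)
yaw()
for n in("scene","side"):
    c=cams.capture(n)
    for t in("caddy_front","door_pull"): print(n,t,[(pix2w(c,r["location"],.076).round(3),np.round(r["location"]),round(r["score"],2)) for r in cams.pinpoint(c,t)[:2]])
print(telemetry.observe()["time_s"])
x=int(c["frame"].shape[1]); cv2.imwrite("pics/s3.png",cv2.resize(c["frame"][180:285,190:330],(800,600)))
E
```

```text
False
False
[ 0.408 -0.093  0.2  ]
[0.609  0.0112] [28.  27.6 28.4 28.3 27.5 27.6] caddy yaw pca 1.4 333
[0.6047 0.0123] [27.5 28.  27.4 27.7 28.3 28.1] caddy yaw pca -4.4 357
scene caddy_front [(array([0.52 , 0.017, 0.076]), array([280., 214.]), 0.63)]
scene door_pull [(array([0.525, 0.005, 0.076]), array([278., 213.]), 0.5)]
side caddy_front [(array([0.505, 0.003, 0.076]), array([277., 226.]), 0.63)]
side door_pull [(array([ 0.508, -0.003,  0.076]), array([276., 225.]), 0.42)]
20.375
```

View pics/s3.png

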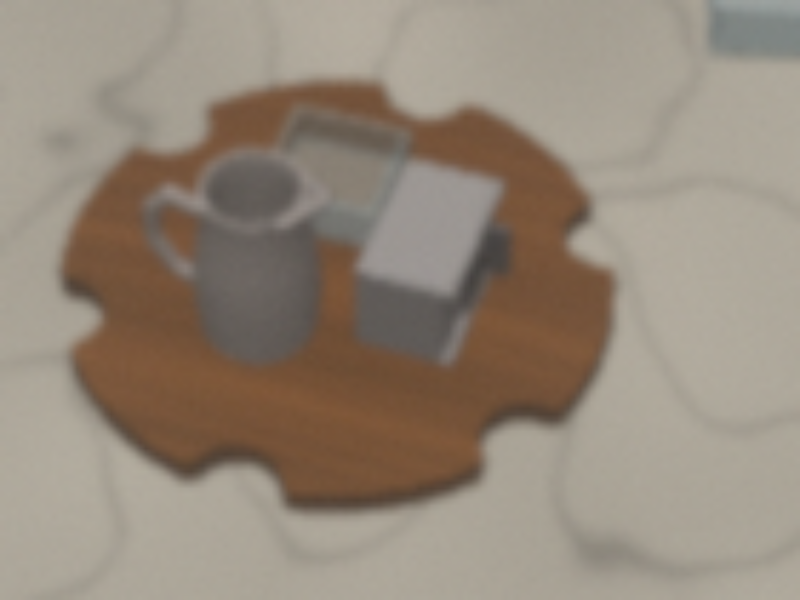

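Scoop estimates (yaw about −2°) and the caddy PCA disagree, so I'll take a closer look from the wrist camera.

```bash
cat >> h.py <<'E'
def scoops(D,Cc,half=20):
    a0=30.; v=D[:,:2]-Cc
    b=np.arange(0,360,1.5)
    a=np.degrees(np.arctan2(v[:,1],v[:,0]))%360; r=np.hypot(*v.T)
    m=np.array([r[abs((a-x+180)%360-180)<1].max(initial=0) for x in b])
    out=[]
    for k in range(6):
        x0=30.+60*k
        for _ in range(8):
            d=(b-x0+180)%360-180; s=abs(d)<=half; w=np.clip(.165-m[s],0,.015); x0+=(w*d[s]).sum()/max(w.sum(),1e-9)
        out.append(round(x0-60*k,1) if m[s].min()>.13 else None)
    return out
E
python3 - <<'E'
from h import *
x=np.array([0,0,-1.]); y=np.array([0,1.,0]);R=None
cands=[]
q0=np.array(telemetry.observe()["joint_positions"])
for s in(1,-1):
    RR=np.c_[x,s*y,np.cross(x,s*y)]; q=kin.ik([.44,.0,.36],RR); print(s,None if q is None else np.round(q))
    if q is not None: cands.append((np.abs(q-q0).max(),s))
s=min(cands)[1]; RR=np.c_[x,s*y,np.cross(x,s*y)]
bot.reach([.44,0,.36],RR)
c=cams.capture("wrist"); T=np.linalg.inv(c["world_to_cam"]); print(T[:3,3].round(3),T[:3,2].round(2),telemetry.observe()["time_s"])
cv2.imwrite("pics/w1.png",cv2.resize(c["frame"],(800,600)))
for n in("scene","side","wrist"):
    D,top,c=disc(C,(n,))[0]
    for Cc in ([.607,.0123],[.609,.0115],[.605,.0125]): print(n,Cc,scoops(D,np.array(Cc)))
c=cams.capture("wrist")
for t in("caddy_front","door_pull","scoop"): print(t,[(pix2w(c,r["location"],.044 if t=="scoop" else .076).round(3),np.round(r["location"]),round(r["score"],2)) for r in cams.pinpoint(c,t)[:2]])
np.savez("w1.npz",**{k:c[k] for k in("frame","z_map","camera_matrix","world_to_cam")})
E
```

```text
1 [ 49.  -2. -51. 103.  -1.  78.  88.]
-1 [ 63.  -2. -65. 103.  -2.  78. -91.]
[ 0.374 -0.001  0.54 ] [ 0.23  0.   -0.97] 21.3417
scene [0.607, 0.0123] [np.float64(27.3), np.float64(26.5), np.float64(28.0), None, np.float64(28.0), np.float64(27.1)]
scene [0.609, 0.0115] [np.float64(28.0), np.float64(27.7), np.float64(28.6), None, np.float64(27.3), np.float64(27.0)]
scene [0.605, 0.0125] [np.float64(27.1), np.float64(26.3), np.float64(27.9), None, np.float64(28.6), np.float64(28.3)]
side [0.607, 0.0123] [np.float64(28.0), np.float64(28.6), np.float64(27.6), np.float64(27.4), np.float64(27.7), np.float64(26.2)]
side [0.609, 0.0115] [np.float64(28.8), np.float64(29.8), np.float64(28.1), np.float64(27.1), np.float64(27.3), np.float64(26.2)]
side [0.605, 0.0125] [np.float64(26.9), np.float64(28.4), np.float64(27.7), np.float64(27.6), np.float64(28.7), np.float64(27.0)]
wrist [0.607, 0.0123] [None, None, np.float64(28.5), np.float64(28.1), None, None]
wrist [0.609, 0.0115] [None, None, np.float64(28.6), np.float64(27.5), None, None]
wrist [0.605, 0.0125] [None, None, np.float64(28.3), np.float64(28.6), None, None]
caddy_front [(array([0.518, 0.016, 0.076]), array([265., 210.]), 0.96)]
door_pull [(array([ 0.512, -0.009,  0.076]), array([251., 207.]), 0.37)]
scoop [(array([0.46 , 0.106, 0.044]), array([315., 174.]), 0.78)]
```

View pics/w1.png

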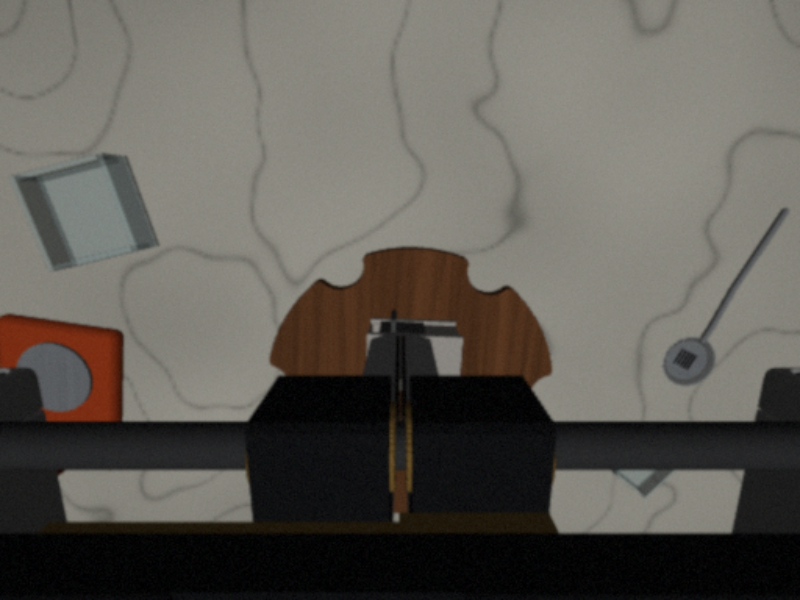

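The wrist view shows the caddy front at (370–460, 320) with the pull at about (394,318). It is tilted roughly 2°, which matches the scoop estimate of yaw ≈ −2.2°. I'll nudge it 2.2° further.

```bash
python3 - <<'E'
from h import *
p,R=pose(209.3,.225,.2,-1); bot.reach(p,R)
p[2]=.033; bot.line_to(p,max_speed=.2)
p,_=pose(209.3,.163,.033,-1); print(bot.line_to(p,max_speed=.08,max_force=6))
for th in (211,212.9):
    p,R=pose(th,.163,.033,-1); print(bot.line_to(p,R,max_speed=.04,max_force=15),np.round(telemetry.observe()["ft_force"],1))
p,R=pose(209.5,.163,.033,-1); bot.line_to(p,R,max_speed=.05)
p,_=pose(209.5,.225,.033,-1); bot.line_to(p,max_speed=.15)
p[2]=.2; bot.line_to(p,max_speed=.25)
x=np.array([0,0,-1.]); y=np.array([0,1.,0]); q0=np.array(telemetry.observe()["joint_positions"])
s=min((1,-1),key=lambda s:np.abs(kin.ik([.40,-.1,.3],np.c_[x,s*y,np.cross(x,s*y)])-q0).max())
bot.reach([.40,-.06,.3],np.c_[x,s*y,np.cross(x,s*y)])
for n in("scene","side","wrist"):
    D,top,c=disc(C,(n,))[0]; print(n,[None if v is None else float(v) for v in scoops(D,C)])
for t in("caddy_front","door_pull"): print(t,[(pix2w(c,r["location"],.076).round(3),np.round(r["location"]),round(r["score"],2)) for r in cams.pinpoint(c,t)[:2]])
print(s,telemetry.observe()["time_s"])
u,v=c["camera_matrix"]@(c["world_to_cam"]@[.53,.012,.08,1])[:3]@np.eye(3)[:, :2]/(c["world_to_cam"]@[.53,.012,.08,1])[2]
u,v=int(u),int(v);print(u,v); np.savez("w2.npz",**{k:c[k] for k in("frame","z_map","camera_matrix","world_to_cam")})
u0,v0=max(u-80,0),max(v-60,0);print("crop",u0,v0)
cv2.imwrite("pics/w2.png",cv2.resize(c["frame"][v0:v0+120,u0:u0+160],(800,600)))
E
```

```text
False
False [ 0.6  0.9 -0.2]
False [-0.7  0.9 -0. ]
scene [28.7, 28.5, 29.6, None, 29.6, 29.6]
side [29.3, 30.2, 29.4, 29.6, 28.8, 29.1]
wrist [None, None, 30.2, None, None, None]
caddy_front [(array([0.518, 0.01 , 0.076]), array([300., 247.]), 0.67)]
door_pull [(array([ 0.509, -0.005,  0.076]), array([291., 242.]), 0.5)]
1 27.4333
301 255
crop 221 195
```

View pics/w2.png

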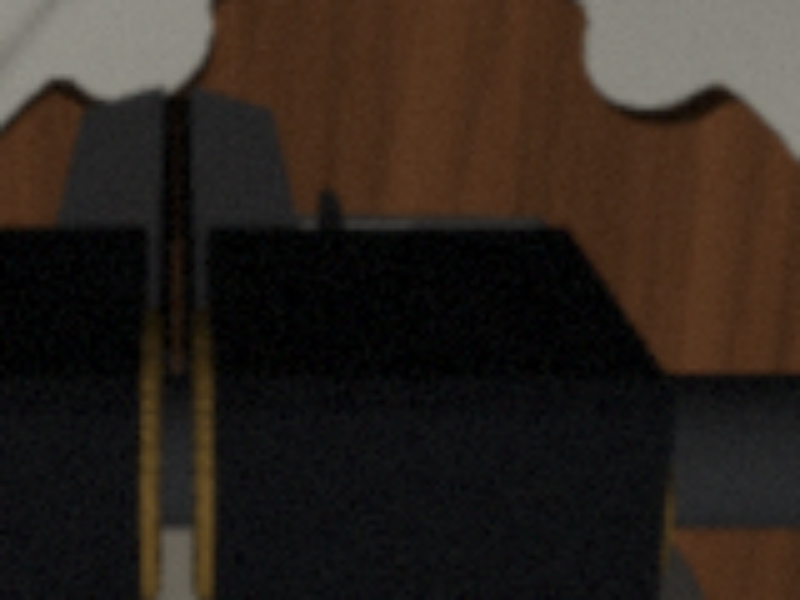

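Yaw is now about −0.6°, so the caddy is square. The pull shows at crop (330,205), y ≈ −0.006. Next is a gentle push on the door from the −y side of the pull.

```bash
python3 - <<'E'
from h import *
bot.line_to([.40,-.06,.2],max_speed=.25)
bot.line_to([.500,-.06,.2],max_speed=.25)
print(bot.line_to([.500,-.06,.066],max_speed=.15,max_force=8))
bot.pause(.2); f0=np.array(telemetry.observe()["ft_force"]); print(f0.round(2))
bot.line_to([.500,-.032,.066],max_speed=.05,max_force=2.5)
y=-.032
while y<.012:
    y+=.003
    hit=bot.line_to([.500,y,.066],max_speed=.02,max_force=2.2)
    o=telemetry.observe(); print(round(y,3),np.round(o["eef_pos"],4)[1],(np.array(o["ft_force"])-f0).round(2),hit)
    if hit or (o["ft_force"][1]-f0[1])<-2.2: break
print(o["time_s"])
E
```

```text
False
[ 0.26 -0.22 -0.01]
-0.029 -0.029 [0.5  0.17 0.37] False
-0.026 -0.0258 [0.33 0.08 0.34] False
-0.023 -0.0228 [ 0.05  0.31 -0.46] False
-0.02 -0.0198 [0.22 0.06 0.48] False
-0.017 -0.0168 [-0.77  1.05  0.69] False
-0.014 -0.0138 [ 0.45  0.68 -0.3 ] False
-0.011 -0.0108 [-0.15  0.29 -0.21] False
-0.008 -0.0078 [ 0.01  0.44 -0.17] False
-0.005 -0.0048 [-0.41 -0.3  -0.59] False
-0.002 -0.0018 [0.03 0.37 0.72] False
0.001 0.0012 [0.05 0.4  0.18] False
0.004 0.0042 [-0.06  0.38  0.91] False
0.007 0.0064 [-0.55 -0.29 -0.08] True
34.2917
```

```bash
python3 - <<'E'
from h import *
ims=[]
for n in("scene","side"):
    D,top,c=disc(C,(n,))[0]; print(n,[None if v is None else float(v) for v in scoops(D,C)])
    print([(pix2w(c,r["location"],.076).round(3),round(r["score"],2)) for r in cams.pinpoint(c,"door_pull")[:2]])
    ims.append(cv2.resize(c["frame"][165:255,230:330],(400,360),interpolation=cv2.INTER_CUBIC))
c=cams.capture("wrist")
ims.append(cv2.resize(c["frame"][190:280,180:380],(800,360),interpolation=cv2.INTER_CUBIC)[:240])
cv2.imwrite("pics/d1.png",np.vstack([np.hstack(ims[:2]),ims[2]]))
f=[telemetry.observe()["ft_force"] for _ in range(1)]
F=[]
for _ in range(6): bot.pause(.02); F.append(telemetry.observe()["ft_force"])
print(np.mean(F,0).round(2))
E
```

```text
scene [28.4, 27.4, 27.7, None, 29.1, 28.2]
[]
side [28.6, 29.2, 28.4, None, None, 27.2]
[(array([0.514, 0.018, 0.076]), 0.53)]
[ 0.1  -0.13 -0.04]
```

View pics/d1.png

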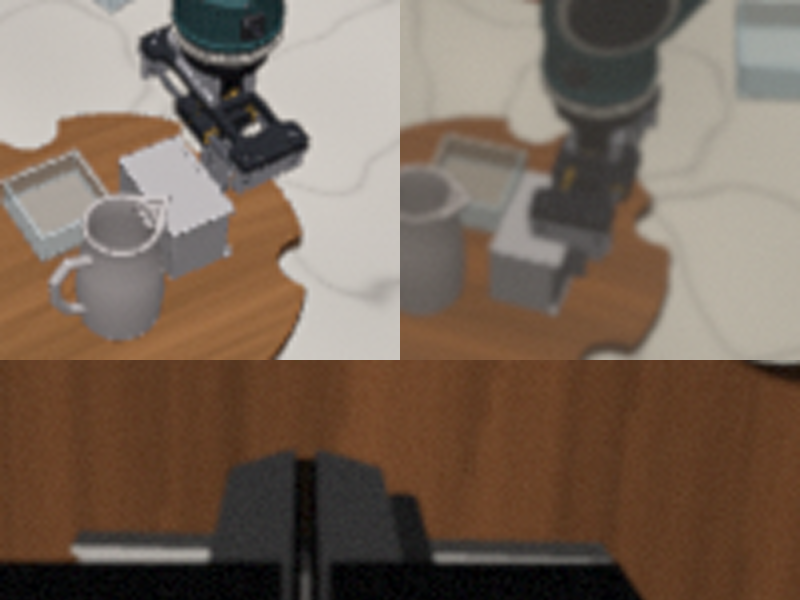

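The finger rests against the pull at (405,520). The disc seems to have shifted about −1° as the door met its stop, so I'll back off and measure both.

```bash
python3 - <<'E'
from h import *
bot.line_to([.500,-.012,.066],max_speed=.08)
bot.line_to([.42,-.012,.066],max_speed=.15)
bot.line_to([.42,-.012,.2],max_speed=.25)
bot.line_to([.40,-.09,.3],max_speed=.25)
for n in("scene","side","scene","side","wrist"):
    D,top,c=disc(C,(n,))[0]; sc=[v for v in scoops(D,C) if v is not None]; print(n,np.round(sc,1),np.mean(sc).round(2))
    print([(pix2w(c,r["location"],.076).round(3),round(r["score"],2)) for r in cams.pinpoint(c,"door_pull")[:1]])
w=c
W=cloud(w); P=W.reshape(-1,3); P=P[np.isfinite(P[:,0])]
near=P[(abs(P[:,0]-.509)<.02)&(abs(P[:,1]-.012)<.06)&(P[:,2]>.06)]
# pull: points standing out beyond tracks
pl=near[(near[:,0]<.511)&(near[:,2]<.1)]; print("pull pts",len(pl),pl.mean(0).round(4) if len(pl) else "",pl.min(0).round(3) if len(pl) else "",pl.max(0).round(3) if len(pl) else "")
print(telemetry.observe()["time_s"])
def px(p): q=w["world_to_cam"]@[*p,1]; k=w["camera_matrix"]@q[:3]; return (k[:2]/k[2]).astype(int)
u,v=px([.50,.012,.09]); print(u,v)
v0,u0=max(v-45,0),max(u-60,0); cv2.imwrite("pics/w3.png",cv2.resize(w["frame"][v0:v0+90,u0:u0+120],(800,600),interpolation=cv2.INTER_CUBIC)); print("crop",u0,v0)
E
```

```text
scene [28.1 27.5 28.5 29.  28.4] 28.3
[]
side [29.1 29.3 28.2 28.  28.5 27.9] 28.5
[(array([0.511, 0.03 , 0.076]), 0.52)]
scene [28.2 27.5 28.  29.3 28.8] 28.36
[]
side [27.7 29.3 28.3 28.  28.3 27.4] 28.17
[(array([0.506, 0.019, 0.076]), 0.4)]
wrist [29.4] 29.4
[(array([0.508, 0.024, 0.076]), 0.56)]
pull pts 46 [0.5037 0.0215 0.0732] [0.501 0.02  0.06 ] [0.511 0.025 0.09 ]
37.55
323 239
crop 263 194
```

View pics/w3.png

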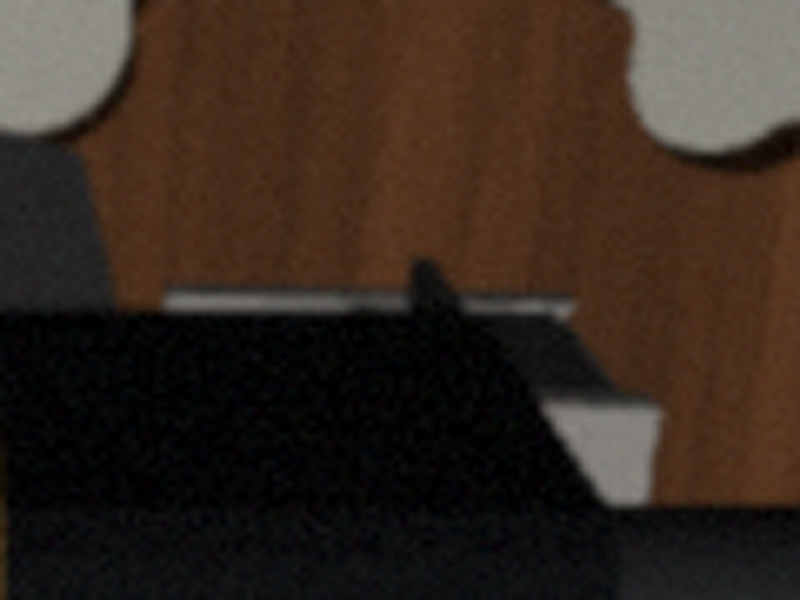

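The pull now sits at y = 0.0215 (about 25 mm travelled). The door covers the closed half, and the disc gave way about 1° when the door met its stop, so the door is fully open. Yaw is now about −1.6°, so I'll make one last small rim push to square it.

```bash
python3 - <<'E'
from h import *
p,R=pose(209.3,.225,.2,-1); bot.reach(p,R)
p[2]=.033; bot.line_to(p,max_speed=.2)
p,_=pose(209.3,.163,.033,-1); print(bot.line_to(p,max_speed=.08,max_force=6))
for th in (211.5,213.5):
    p,R=pose(th,.163,.033,-1); print(bot.line_to(p,R,max_speed=.04,max_force=15))
p,R=pose(210,.163,.033,-1); bot.line_to(p,R,max_speed=.05)
p,_=pose(210,.225,.033,-1); bot.line_to(p,max_speed=.15)
p[2]=.2; bot.line_to(p,max_speed=.25)
x=np.array([0,0,-1.]); y=np.array([0,1.,0])
bot.reach([.40,-.09,.3],np.c_[x,y,np.cross(x,y)])
for n in("scene","side","scene","side","wrist"):
    D,top,c=disc(C,(n,))[0]; sc=[v for v in scoops(D,C) if v is not None]; print(n,np.round(sc,1),np.mean(sc).round(2))
    if n=="side": sd=c
P=cloud(c).reshape(-1,3); P=P[np.isfinite(P[:,0])]
pl=P[(abs(P[:,0]-.5)<.011)&(abs(P[:,1]-.012)<.06)&(P[:,2]>.06)&(P[:,2]<.1)]; print("pull",len(pl),pl.mean(0).round(4))
for t in("pitcher","glass_dish"): print(t,[(pix2w(sd,r["location"],.044).round(3),round(r["score"],2)) for r in cams.pinpoint(sd,t)[:3]]) if 0 else None
print(telemetry.observe()["time_s"])
cv2.imwrite("pics/f.png",np.hstack([cv2.resize(sd["frame"][165:285,170:330],(400,300),interpolation=cv2.INTER_CUBIC),cv2.resize(c["frame"][194:284,263:383],(400,300),interpolation=cv2.INTER_CUBIC)]))
E
```

```text
False
False
False
scene [29.8 29.2 30.2 30.6 30.3] 30.02
side [30.3 30.6 30.3 30.4 30.1 29.1] 30.13
scene [29.5 29.2 29.4 30.4 30.4] 29.78
side [30.7 30.3 30.  29.8 29.1 29.2] 29.85
wrist [30.8] 30.8
pull 38 [0.5031 0.019  0.0728]
43.0083
```

View pics/f.png

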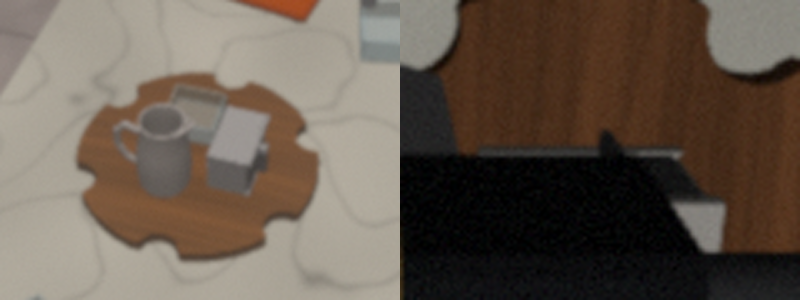

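The final picture shows the caddy square to the robot's side (track line level at (480–680, 153)). The pull is near (612,145), the door is over the closed half, and the pitcher and dish are upright. The arm is clear, so I'm handing in.

```bash
python3 -c "
from h import *
bot.hand_in()"
```

```text
the job is handed in; nothing more can be done
```

The turntable now faces front and the caddy door is pushed open as far as I could tell. The job was handed in at about 43 s, with the arm clear of everything.

I pushed the disc about 126° round by one rim scoop with the shut fingertips, then slid the door open by its pull.

- **Facing:** in the last check the scoops averaged 29.8–30.1° in the scene and side cameras (30° is square), so the yaw is about 0°. The wrist camera, seeing only one scoop, read 30.8°.
- **Order:** when the door met its stop, the disc slipped back about 1°. I squared it again with a small push at the rim scoop, so the last push on the disc came after the door.
- **Door:** the pull moved about 25 mm from half open. The disc giving way suggests the door reached its stop. I had no direct reading of the opening, because the force signal was too noisy (about 0.5 N) to confirm it on its own.
- **Other things:** the pitcher and glass dish stood upright in the final picture, and the press and spoon were never approached. I did not re-measure the press and spoon at the end.
- **Disagreement:** one early reading of the caddy's top edges gave yaws of +1.4° and −4.4°. I set it aside because the scoop readings and the track line in the wrist view agreed.

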